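# Lower the slide rack on the hydraulic bench lift

## Robot

A 6-joint arm with a two-finger parallel gripper is mounted at the origin on the work surface. World frame = base frame: x ahead of the robot, y to its left, z up, the work surface at z = 0. Lengths are in mm, angles in rad, forces in N, time in s.
With the tool pointing down it reaches from about 325 to 900 mm from the base axis. Payload 6.1 kg.
Tool frame: the origin (TCP) lies midway between the tips of the shut fingers; the grasp point (between the pads) lies 19 mm behind it; z points along the fingers, y is the direction in which the jaws open and shut (so a half turn about z gives the same grasp; the last joint's range is limited). The gripper opens to 85 mm and grips with 20 to 120 N. Pads are 22 mm wide; open, the fingers measure 114 mm over their backs; the gripper's body (76 mm by 85 mm) begins 54 mm behind the grasp point. The pads swing forward as they close: fully open they stand 13 mm farther back than shut.
Start: joints at [1.189, 0.22, 1.526, -0, 1.395, -0.126], TCP at [158.136, 604.656, 201.6] pointing down, gripper open.
Joint ranges: [-2.98, 2.98], [-0.91, 2.08], [0.09, 2.57], [-1.24, 4.39], [0.2, 2.65], [-2.68, 2.68]. Speed limits (rad/s): [2.57, 2.57, 3.01, 3.14, 3.14, 3.14].

## Interface

Orientations are given as [roll, pitch, yaw] about the fixed x, y, z axes, in that order (R = Rz(yaw) Ry(pitch) Rx(roll)).
In Python, from rig import read_state, vision, ticket gives the robot as it stands.
- The arm moves only by the shell command python3 -m crank 'ROWS'. ROWS is JSON, a list of rows, each a list of 7 numbers: the turn, a rotation vector about the tool's x, y, z in rad, then the shift along the tool's x, y, z in m, then the closure, from -1 (fully open) to 1 (shut). A call has 1 to 12 rows; each row shifts and turns the commanded pose from where the row before left it, along the tool's axes as they then stand; what a row does not reach is not made up. A row lasts 1/10 s, in which the tool goes at most 50 mm and 8.59 degrees, less where a joint would pass 70% of its speed; a pose out of reach is approached as far as the arm can. A call with a gripper value outside its range is refused whole. The fingers move at their own pace and stop on an object; the grip force is fixed at half the most. Time passes only in rows, so rows that do not move let the fingers close. It gives the time, the measured TCP pose, the force and the opening at its end, in the units of the state.
- read_state(): the state, without advancing time (a new reading comes with each control period).
- vision.snapshot(name): name is "scene" or "side" or "wrist"; returns the picture (400x640x3 uint8, red, green, blue); there is no depth.
- vision.get_calibration(name): a dict with "vertical_fov" (degrees; the focal length in pixels is half the picture's height over the tangent of half this angle, whatever the lens; pixels are square), "cx", "cy" (the principal point, pixels), "origin" and "orientation" of the camera in the world. Camera axes: x right, y up, looking along -z (the intrinsics and any distortion apply to the point x, -y, -z); pixel columns grow to the right and rows downward; lengths in mm; the calibration is good to about 2 mm. A picture is of the moment at which its call begins: read the wrist's pose just before it. get_calibration takes no time and is no camera call; for the wrist camera it gives the pose at the moment of the call.
- ticket.finish_job(): hands the job in, once; it reports no verdict.
The state is a dict: "t": time; "joint_positions": joint angles; "qd": joint speeds; "joint_torque": joint torques, N m; "tcp_pos": TCP position; "eef_rot": TCP orientation; "contact_force": force on the tool from outside, world axes, zero at the start; "moment": the same for the moment, N m; "finger_gap": finger opening in mm.
Only numpy, scipy, OpenCV 4.12 (cv2) and the standard library are available. Lean on these libraries where they do the work, as an engineer would, in place of code of your own. Each camera call takes 0.05 s, during which the arm holds its last target. There are 200 camera calls.

## Task

Crack the bench lift's release valve open by its red-posted lever, just enough that the platform with the slide-cassette rack sinks slowly (it must never sink faster than 40 mm a second), and shut the valve fully home again so that the platform stays level with the blue transfer shelf beside it, within 5 mm. Let the valve alone lower it: do not touch the platform, rack or shelf, do not force the lever (never more than 45 N of hand force on it), let go when done and leave everything else standing where it is.

Things in the scene. Friction and masses are not known exactly. Their poses are not given: they have to be found in the camera images.
- lift: hydraulic bench lift, fixed: grey base plate 200 (x) by 500 mm (y), 12 mm thick, with a white barrel (ram and platform), a white pump block (100 x 90 mm, top 70 mm above the table) with the release valve, and the shelf's sleeve. Origin on the table; in its frame, at x = 0: platform axis y = -110 mm, valve axis y = +120 mm, shelf centre y = -262 mm; z up. Place and yaw vary
- platform_top (a point): centre of the top face of the aluminium platform (170 x 170 x 12 mm) on the steel ram; starts 200 mm above the table. z up
- ram (a joint): how far the ram has sunk from its starting height, m: 0 at the start, grows as it sinks, 0.100 at the bottom. It cannot be raised again. It starts to sink when the valve passes the crack angle and then sinks steadily, about 1 to 1.5 mm/s faster for every 0.01 rad beyond that angle
- shelf_top (a point): centre of the top face of the blue transfer shelf (170 x 100 x 12 mm) that stands 17 mm beside the platform, away from the valve; its height is set between 115 and 155 mm above the table and does not move. z up
- valve (a joint): angle of the release valve, rad: 0 = shut on its hard stop (start), grows as it opens, counter-clockwise seen from above, up to 1.4. Stiff, stays where it is put: about 5 to 9 N at the post to open, 9 to 13 N to close, then the hard stop. The crack angle is unknown: it depends on the load and lies between 0.2 and 1.15 rad
- valve_axis (a point): point on the valve's vertical turning axis, 114 mm above the table (the height of valve_grip)
- valve_grip (a point): centre of the red upright post at the end of the valve's steel lever: round, 16 mm thick, from 84 to 130 mm above the table (this point: 114 mm), 85 mm from the valve's axis; the lever's flat bar below has its top 90 mm above the table. Shut, the post stands from the axis in the direction 80 degrees counter-clockwise from the lift's x axis
- rack: grey rack with a row of coloured slide cassettes, 120 x 60 x 45 mm, standing loose on the platform; origin at the centre of its underside, z up
- oil: amber immersion-oil bottle, 30 mm across, 65 mm tall, standing on the lift's base plate between barrel and pump block; a bystander, origin at the centre of its underside
- pen: blue marker pen lying on the table on the robot's side of the lift, 12 mm thick; a bystander, origin at the centre of its underside
- jar: white jar with green lid, 52 mm across, 55 mm tall, standing on the table beyond the valve; a bystander, origin at the centre of its underside
- wash: white wash bottle with red cap, 72 mm across, 190 mm tall; a bystander, origin at the centre of its underside
- slidebox: closed blue slide box, 170 x 95 x 35 mm; a bystander, origin at the centre of its underside
- beaker: glass beaker, 70 mm across, 85 mm tall; a bystander, origin at the centre of its underside
- spatula: lab spatula lying on the table, 160 mm long; a bystander, origin at the centre of its underside
- shelf: the blue transfer shelf itself, on its post; origin at the centre of its top face
Not all that is in view belongs to the job. Of the things that look like the rack, the smaller one is meant.

How it is judged (in metres and radians):
On the way, in this order (a step that is already met when the one before it is completed fails the run):
1. the valve is cracked and the platform has begun to sink (value of joint ram above 0.012 m), for 0.05 s.
2. the platform is level with the shelf and the valve is shut (z of platform_top in the frame of shelf_top between -0.005 and 0.005 m and value of joint valve below 0.04 rad), for 0.2 s.
At the end, for the whole second after the job is handed in: The platform's top is within 5 mm of the height of the shelf's top and at rest, the valve is shut (less than 0.04 rad, about 3 mm at the post, from its stop), the rack stands upright on the platform (all of step 2 and velocity of joint ram below 0.001 m/s and angle between rack's own z axis and vertical below 0.1 rad and horizontal distance between rack and platform_top below 0.05 m); the robot touches nothing.
It fails at once if the platform sinks faster than 40 mm/s (velocity of joint ram above 0.04 m/s).
It fails at once if more than 45 N of hand force on the valve lever (contact force between any of the fingers, the arm and valve above 45 N).
It fails at once if the robot touches the platform, the rack or the shelf (contact force between any of the arm, the fingers and ram above 0.5 N or contact force between any of the arm, the fingers and rack above 0.5 N or contact force between any of the arm, the fingers and shelf above 0.5 N).
It fails at once if a bystander is moved more than 30 mm (distance of any of oil, pen, jar, wash, slidebox, beaker, spatula from where it was at the start of the episode above 0.03 m).
It also fails if it takes over 72 s, if anything falls off the work surface, if the arm or the gripper's body presses on something with over 40 N, if the wrist force passes 120 N, or if a joint passes its speed limit or range.

## Working session

There is one attempt and no reset: what is moved stays moved. The work goes in short steps, Python scripts to look and compute and a shell command to move; the robot and the scene stay as the last step left them, time stands still between calls to the robot, and variables do not carry over. Pictures are saved under pics/ and viewed, about 8 in all and at most 12, crops included, and the job is handed in when it is done.

```bash
mkdir -p pics; ls
python3 - <<'E'
from rig import read_state, vision
import cv2, json
s=read_state(); print(s)
for n in ("scene","side","wrist"):
    print(n, vision.get_calibration(n))
    cv2.imwrite(f"pics/{n}0.png", vision.snapshot(n)[:,:,::-1])
E
```

```text
pics
{'t': 0.0, 'joint_positions': array([ 1.18888107e+00,  2.21234502e-01,  1.52761683e+00, -4.72732304e-06,
        1.39468143e+00, -1.26101676e-01]), 'qd': array([ 8.98244107e-04, -7.70860945e-04, -1.37643405e-03, -1.03627074e-03,
        7.15196229e-04, -7.58601295e-05]), 'joint_torque': array([-1.26138082e-03, -4.96891308e+01, -3.89393485e+01, -5.39462235e-04,
        1.11661985e-02, -7.00753333e-06]), 'tcp_pos': array([157.90411002, 604.0428743 , 200.49107351]), 'eef_rot': array([-3.13966737e+00, -2.39386814e-04,  2.88577967e+00]), 'contact_force': array([ 0.67584843, -0.83252604,  0.48842986]), 'moment': array([-0.03462701,  0.02701685, -0.02545478]), 'finger_gap': 84.94492706591899}
scene {'vertical_fov': 48.7539602767869, 'cx': 316.39268937679435, 'cy': 201.45111177768115, 'origin': array([ 1150.98886991, -1053.36771374,  1161.86378209]), 'orientation': array([0.88257083, 0.00702882, 0.54385669])}
side {'vertical_fov': 45.75843676323164, 'cx': 320.87548248128473, 'cy': 187.71691554919406, 'origin': array([ 485.95952931, -881.8787394 , 1250.67602287]), 'orientation': array([ 0.66740194, -0.01785   , -0.00648615])}
wrist {'vertical_fov': 62.21278138845294, 'cx': 315.6263378601823, 'cy': 196.56706648474994, 'origin': array([ 75.4888328 , 626.05246526, 373.15187715]), 'orientation': array([-3.34709452e-01,  1.26142465e-03,  1.31594399e+00])}
```

View pics/scene0.png

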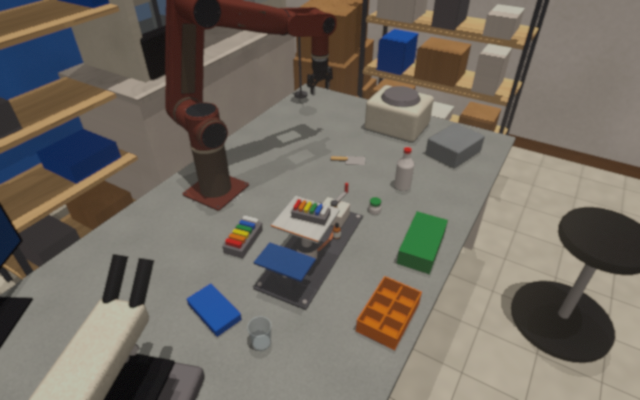

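View pics/side0.png

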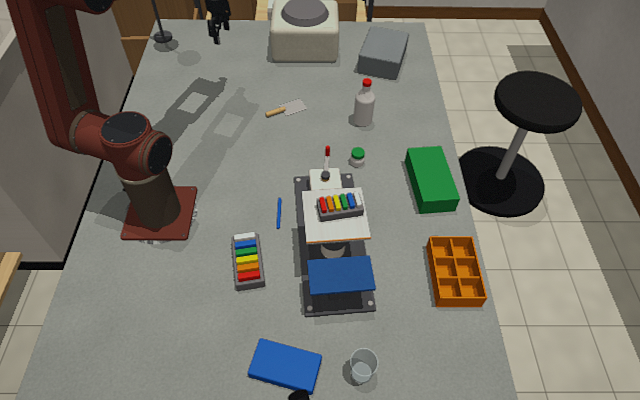

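The side view shows two racks: the small one on the platform at about (340,205), which is the one meant, and a larger decoy on the table at (248,262). The red post is at (327,150), the pivot at (325,174), the platform at (336,215) and the blue shelf at (341,274). In the scene view the post is at (347,187) and the shelf at (284,261).

```bash
cat > h.py <<'E'
import numpy as np, cv2
from scipy.spatial.transform import Rotation as R
from rig import read_state, vision
def cam(n):
    c=vision.get_calibration(n); f=200/np.tan(np.radians(c["vertical_fov"])/2)
    return np.array(c["origin"]), R.from_euler("xyz",c["orientation"]).as_matrix(), f, c["cx"], c["cy"]
def ray(c,p):
    o,M,f,cx,cy=c; d=M@np.array([(p[0]-cx)/f,-(p[1]-cy)/f,-1]); return o,d/np.linalg.norm(d)
def onz(c,p,z):
    o,d=ray(c,p); return o+d*(z-o[2])/d[2]
def proj(c,P):
    o,M,f,cx,cy=c; q=M.T@(np.array(P)-o); return np.array([cx+f*q[0]/-q[2], cy-f*q[1]/-q[2]])
def tri(c1,p1,c2,p2):
    o1,d1=ray(c1,p1); o2,d2=ray(c2,p2)
    s=np.linalg.lstsq(np.c_[d1,-d2],o2-o1,rcond=None)[0]
    a,b=o1+s[0]*d1,o2+s[1]*d2; return (a+b)/2, np.linalg.norm(a-b)
def mask(img,lo,hi,box):
    m=cv2.inRange(cv2.cvtColor(img,cv2.COLOR_RGB2HSV),lo,hi); k=np.zeros_like(m); x0,y0,x1,y1=box
    k[y0:y1,x0:x1]=m[y0:y1,x0:x1]; return k
def big(m):
    return max(cv2.findContours(m,cv2.RETR_EXTERNAL,cv2.CHAIN_APPROX_NONE)[0],key=cv2.contourArea)
def quad(m):
    c=big(m); h=cv2.convexHull(c)
    for e in np.arange(.01,.12,.005):
        a=cv2.approxPolyDP(h,e*cv2.arcLength(h,True),True)
        if len(a)<=4: return a[:,0]
E
python3 - <<'E'
from h import *
S={n:cv2.imread(f"pics/{n}0.png")[:,:,::-1].copy() for n in("side","scene")}
C={n:cam(n) for n in S}
st=read_state(); print("tcp proj",{n:proj(C[n],st["tcp_pos"]).round(1) for n in S})
boxb={"side":(295,245,385,305),"scene":(245,235,325,285)}
boxr={"side":(318,140,336,162),"scene":(338,176,356,198)}
Q={}
for n in S:
    m=mask(S[n],(100,90,40),(130,255,255),boxb[n]); Q[n]=quad(m); print(n,"shelf",Q[n].tolist(),cv2.contourArea(big(m)))
    r=mask(S[n],(0,110,50),(8,255,255),boxr[n])|mask(S[n],(172,110,50),(180,255,255),boxr[n])
    ys,xs=np.nonzero(r); print("post",len(xs),xs.min(),xs.max(),ys.min(),ys.max(),xs.mean(),ys.mean())
    print({z:onz(C[n],(xs.mean(),ys.mean()),z).round(0) for z in(107,)})
for n in S:
    for z in (115,135,155):
        P=np.array([onz(C[n],p,z) for p in Q[n]]); print(n,z,P[:,:2].round(0).tolist(),np.linalg.norm(P-np.roll(P,-1,0),axis=1).round(0), P.mean(0).round(1))
big_=np.hstack([cv2.resize(S["side"][135:325,270:400],None,fx=3,fy=3,interpolation=2),cv2.resize(S["scene"][170:310,240:370],(390,420),interpolation=2)[:420].copy() if 0 else np.pad(cv2.resize(S["scene"][170:310,240:370],None,fx=3,fy=3,interpolation=2),((0,150),(0,0),(0,0)))])
cv2.imwrite("pics/crop1.png",big_[:,:,::-1])
E
```

```text
tcp proj {'side': array([223.7,  46.1]), 'scene': array([319.5,  99.6])}
side shelf [[369, 256], [374, 289], [310, 295], [307, 260]] 2224.0
post 42 326 329 145 155 327.5 150.23809523809524
{107: array([535., 176., 107.])}
scene shelf [[254, 262], [270, 243], [314, 258], [300, 281]] 1253.5
post 24 345 347 183 191 346.0416666666667 186.83333333333334
{107: array([534., 177., 107.])}
side 115 [[643.0, -225.0], [649.0, -323.0], [482.0, -341.0], [473.0, -238.0]] [ 99. 168. 103. 171.] [ 561.5 -281.6  115. ]
side 135 [[640.0, -236.0], [646.0, -333.0], [482.0, -350.0], [473.0, -249.0]] [ 97. 165. 101. 168.] [ 560.1 -292.2  135. ]
side 155 [[637.0, -248.0], [643.0, -343.0], [482.0, -360.0], [473.0, -260.0]] [ 95. 162. 100. 165.] [ 558.8 -302.8  155. ]
scene 115 [[472.0, -331.0], [466.0, -235.0], [628.0, -218.0], [641.0, -322.0]] [ 96. 163. 105. 170.] [ 551.8 -276.5  115. ]
scene 135 [[485.0, -345.0], [479.0, -251.0], [638.0, -234.0], [651.0, -336.0]] [ 95. 160. 103. 166.] [ 563.3 -291.3  135. ]
scene 155 [[498.0, -359.0], [492.0, -266.0], [648.0, -250.0], [661.0, -350.0]] [ 93. 157. 101. 163.] [ 574.7 -306.2  155. ]
```

View pics/crop1.png

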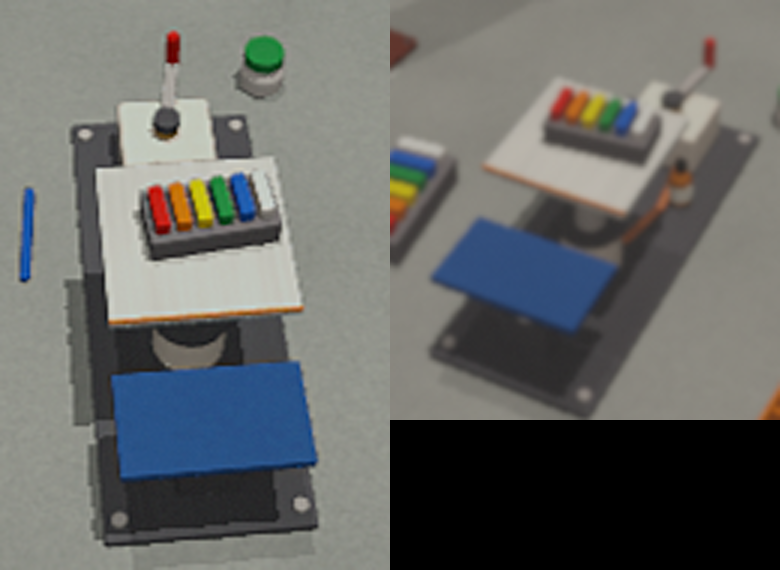

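The crop confirms the small five-coloured rack on the platform (cassettes about 15 px apart) against the larger one at left. The lever points up and the post tip is at (327,150) in the side view. Next I'll see what the gripper blocks in the wrist view and fix the lift's pose.

Run:
```python
from h import *
S={n:cv2.imread(f"pics/{n}0.png")[:,:,::-1].copy() for n in("side","scene")}
C={n:cam(n) for n in S}
print("post",tri(C["side"],(327.5,150.2),C["scene"],(346.0,186.8)))
for n,p,z in[("jar",(358,153),55),("washcap",(367,83),185),("pen a",(281,199),8),("pen b",(278,227),8)]: print(n,onz(C["side"],p,z).round(0))
# base plate edges: bolts
for p in[(298.5,179.5),(348.5,176.5),(310,308),(370.5,303)]: print("bolt",onz(C["side"],p,14).round(1))
# platform corners (crop/3+offset) at 200
P=np.array([onz(C["side"],(270+x/3,135+y/3),200) for x,y in[(97,165),(275,158),(300,307),(110,318)]]); print(P.round(0).tolist(),P.mean(0).round(1))
```

```text
post (array([534.93573786, 174.74594464, 108.72259174]), np.float64(0.32884084229769794))
jar [641. 212.  55.]
washcap [674. 423. 185.]
pen a [384.  49.   8.]
pen b [379. -60.   8.]
bolt [439.3 127.3  14. ]
bolt [608.4 141.8  14. ]
bolt [ 481.5 -331.4   14. ]
bolt [ 650.4 -316.3   14. ]
[[458.0, -62.0, 200.0], [626.0, -53.0, 200.0], [637.0, -218.0, 200.0], [472.0, -230.0, 200.0]] [ 548.2 -140.8  200. ]
```

View pics/wrist0.png

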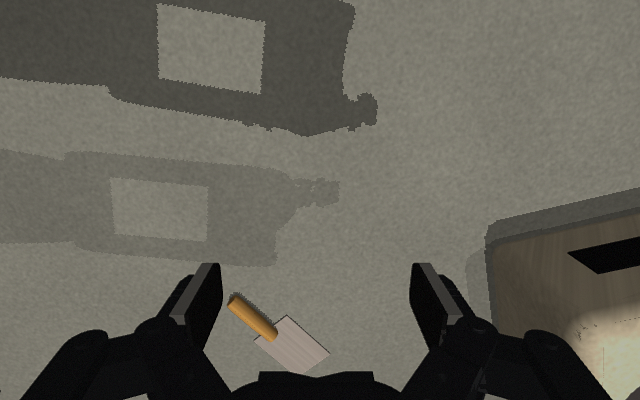

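The wrist camera looks past the fingers, with rows below about 260 blocked at the sides. The geometry is consistent: yaw about 5.15° and post at (535,175). That puts the valve axis at (527.7,90), and the platform centre predicted from it agrees with the measured one within 2 mm. The shelf is at about 133 mm. I'm moving now, looking at the shelf from above first.

```bash
python3 -m crank '[[0,0,0,-0.0394,-0.0267,-0.0125,-1],[0,0,0,-0.0394,-0.0267,-0.0125,-1],[0,0,0,-0.0394,-0.0267,-0.0125,-1],[0,0,0,-0.0394,-0.0267,-0.0125,-1],[0,0,0,-0.0394,-0.0267,-0.0125,-1],[0,0,0,-0.0394,-0.0267,-0.0125,-1],[0,0,0,-0.0394,-0.0267,-0.0125,-1],[0,0,0,-0.0394,-0.0267,-0.0125,-1],[0,0,0,-0.0394,-0.0267,-0.0125,-1],[0,0,0,-0.0394,-0.0267,-0.0125,-1],[0,0,0,-0.0394,-0.0267,-0.0125,-1],[0,0,0,-0.0394,-0.0267,-0.0125,-1]]'
python3 -m crank '[[0,0,0.14,0,0,0,-1],[0,0,0.14,0,0,0,-1],[0,0,0.14,0,0,0,-1],[0,0,0.14,0,0,0,-1],[0,0,0.14,0,0,0,-1],[0,0,0.14,0,0,0,-1],[0,0,0.14,0,0,0,-1],[0,0,0.14,0,0,0,-1],[0,0,0.14,0,0,0,-1],[0,0,0.14,0,0,0,-1]]'
```

```text
t: 1.35
tcp_pos: [535.4, 173.3, 351.9]
eef_rot: [3.142, -0.0, 2.886]
contact_force: [0.5, 1.1, 0.1]
finger_gap: 85.2
t: 2.35
tcp_pos: [534.3, 175.0, 351.2]
eef_rot: [-3.141, 0.0, 1.48]
contact_force: [-0.4, -0.5, -0.4]
finger_gap: 85.2
```

```bash
python3 -m crank '[[0,0,0,-0.0481,0.0066,0,-1],[0,0,0,-0.0481,0.0066,0,-1],[0,0,0,-0.0481,0.0066,0,-1],[0,0,0,-0.0481,0.0066,0,-1],[0,0,0,-0.0481,0.0066,0,-1],[0,0,0,-0.0481,0.0066,0,-1],[0,0,0,-0.0481,0.0066,0,-1],[0,0,0,-0.0481,0.0066,0,-1],[0,0,0,0,0,0,-1],[0,0,0,0,0,0,-1]]'
cat > snap.py <<'E'
import sys; from h import *
c=cam("wrist"); im=vision.snapshot("wrist"); np.save(f"pics/{sys.argv[1]}.npy",np.r_[c[0],c[1].ravel(),c[2:]]); cv2.imwrite(f"pics/{sys.argv[1]}.png",im[:,:,::-1])
print(read_state()["tcp_pos"],np.abs(read_state()["qd"]).max())
E
python3 snap.py w1
python3 -m crank '[[0,0,0,-0.0481,0.0066,0,-1],[0,0,0,-0.0481,0.0066,0,-1],[0,0,0,-0.0481,0.0066,0,-1],[0,0,0,0,0,0,-1],[0,0,0,0,0,0,-1]]'
python3 snap.py w2
python3 -c "
import cv2,numpy as np
cv2.imwrite('pics/w12.png',np.vstack([cv2.imread('pics/w1.png')[:290],cv2.imread('pics/w2.png')[:290]]))"
```

```text
t: 3.35
tcp_pos: [554.0, -213.9, 350.7]
eef_rot: [-3.14, -0.001, 1.483]
contact_force: [0.5, 0.8, 0.0]
finger_gap: 85.6
[ 554.2007613  -212.69302536  351.08573827] 0.030478400713163066
t: 3.9
tcp_pos: [562.2, -357.6, 350.9]
eef_rot: [-3.141, -0.001, 1.486]
contact_force: [-0.6, 0.3, 0.1]
finger_gap: 85.5
[ 562.40689189 -356.70782456  351.4895021 ] 0.023777612123770456
```

View pics/w12.png

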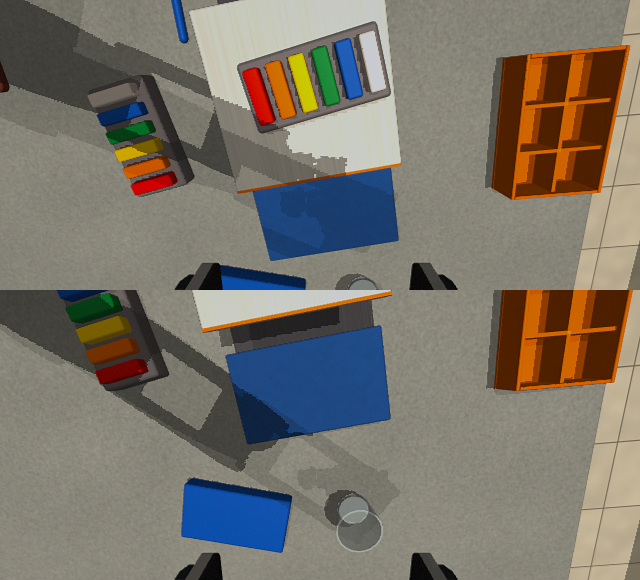

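The top panel (w1) shows the platform's front edge from (237,190) to (400,162) and the shelf's front corners at (269,261) and (398,240). In the bottom panel (w2, minus 290 rows) the whole shelf is visible, with corners near (226,66), (381,37), (390,129) and (247,153). I'll triangulate these.

Run:
```python
from h import *
def load(n):
    a=np.load(f"pics/{n}.npy"); return (a[:3],a[3:12].reshape(3,3),*a[12:]),cv2.imread(f"pics/{n}.png")[:,:,::-1].copy()
c1,i1=load("w1"); c2,i2=load("w2")
box1,box2=(230,150,410,266),(215,25,400,160)
def lines(im,box,lo,hi):
    m=mask(im,lo,hi,box); q=quad(m).astype(float); return m,q
def fit(m,q):   # refine the quad's sides by cv2.fitLine on contour points, intersect
    c=big(m)[:,0].astype(float); L=[]
    for k in range(4):
        a,b=q[k],q[(k+1)%4]; u=(b-a)/np.linalg.norm(b-a); t=(c-a)@u; d=(c-a)@[-u[1],u[0]]
        s=c[(abs(d)<4)&(t>8)&(t<np.linalg.norm(b-a)-8)].astype(np.float32)
        L.append(cv2.fitLine(s,cv2.DIST_HUBER,0,.01,.01).ravel())
    o=[]
    for k in range(4):
        p,r=L[k-1],L[k]; s=np.linalg.solve(np.c_[p[:2],-r[:2]],r[2:]-p[2:]); o.append(p[2:]+s[0]*p[:2])
    return np.array(o)
B=((100,80,20),(125,255,255))
m1,q1=lines(i1,box1,*B); m2,q2=lines(i2,box2,*B); f1,f2=fit(m1,q1),fit(m2,q2)
print(f1.round(1).tolist());print(f2.round(1).tolist())
fr=lambda f:sorted(f[np.argsort(f[:,1])[-2:]].tolist())  # front corners guess
def pick(f,p): return f[np.argmin(np.linalg.norm(f-p,axis=1))]
for a,b in [((269,261),(247,153)),((398,240),(390,129))]:
    print("shelf front",tri(c1,pick(f1,a),c2,pick(f2,b)))
for z in(128,131,134,137,140):
    P=np.array([onz(c2,p,z) for p in f2]); print(z,np.linalg.norm(P-np.roll(P,-1,0),axis=1).round(1),P.mean(0).round(1))
# orange front face of platform: line fit top edge & bottom, check vs z=200
for c,im,box in((c1,i1,(225,155,410,200)),(c2,i2,(190,0,400,50))):
    m=mask(im,(8,150,80),(20,255,255),box); ys,xs=np.nonzero(m); top=[];
    for x in range(xs.min()+3,xs.max()-2):
        y=ys[xs==x]
        if len(y): top.append((x,y.min()-.5))
    top=np.array(top); k=np.polyfit(top[:,0],top[:,1],1); print("edge",xs.min(),xs.max(),k,
     [onz(c,(x,np.polyval(k,x)),200).round(1).tolist() for x in(xs.min(),xs.max())])
```

```text
[[389.79998779296875, 168.0], [397.70001220703125, 239.8000030517578], [270.5, 260.1000061035156], [252.89999389648438, 191.5]]
[[380.0, 35.20000076293945], [389.6000061035156, 128.39999389648438], [247.1999969482422, 153.6999969482422], [225.39999389648438, 65.19999694824219]]
shelf front (array([ 481.71673832, -346.06478676,  136.6776181 ]), np.float64(0.5333923472430172))
shelf front (array([ 649.54345144, -330.56483749,  136.81218622]), np.float64(0.12073553888396435))
128 [101.  172.6 101.  172.5] [ 560.8 -289.5  128. ]
131 [100.2 171.3 100.3 171.1] [ 560.9 -289.4  131. ]
134 [ 99.5 169.9  99.5 169.8] [ 560.9 -289.3  134. ]
137 [ 98.7 168.6  98.7 168.5] [ 561.  -289.1  137. ]
140 [ 97.9 167.3  98.  167.2] [ 561.1 -289.   140. ]
edge 237 401 [-1.72486267e-01  2.31787270e+02] [[471.2, -227.7, 200.0], [638.9, -212.5, 200.0]]
edge 202 391 [-0.19924582 78.58182177] [[471.5, -228.2, 200.0], [638.7, -212.8, 200.0]]
```

Shelf top is at about 136.5 mm (two corners agree, and the size check gives about 136), and the platform edge is consistent with 200. The ram therefore has to sink about 63.5 mm. I'm going back to the post and lowering the open jaws around it.

```bash
python3 -m crank '[[0,0,0,0.0481,-0.0066,0,-1],[0,0,0,0.0481,-0.0066,0,-1],[0,0,0,0.0481,-0.0066,0,-1],[0,0,0,0.0481,-0.0066,0,-1],[0,0,0,0.0481,-0.0066,0,-1],[0,0,0,0.0481,-0.0066,0,-1],[0,0,0,0.0481,-0.0066,0,-1],[0,0,0,0.0481,-0.0066,0,-1],[0,0,0,0.0481,-0.0066,0,-1],[0,0,0,0.0481,-0.0066,0,-1],[0,0,0,0.0481,-0.0066,0,-1],[0,0,0,0,0,0,-1]]'
python3 -m crank '[[0,0,0,0,0,0.04,-0.5],[0,0,0,0,0,0.04,-0.2],[0,0,0,0,0,0.04,0],[0,0,0,0,0,0,0],[0,0,0,0,0,0,0]]'
python3 snap.py w3
python3 - <<'E'
from h import *
a=np.load("pics/w3.npy"); c=(a[:3],a[3:12].reshape(3,3),*a[12:]); im=cv2.imread("pics/w3.png")[:,:,::-1].copy()
m=mask(im,(0,120,50),(8,255,255),(150,60,500,400))|mask(im,(172,120,50),(180,255,255),(150,60,500,400))
b=big(m); print(cv2.boundingRect(b),cv2.contourArea(b), "predicted top/bottom of post:",proj(c,(535,175,130)),proj(c,(535,175,90)))
print(read_state()["tcp_pos"],read_state()["eef_rot"],"post centre if top blob centre",onz(c,b[:,0].mean(0),112))
E
```

```text
t: 5.15
tcp_pos: [531.8, 182.6, 352.5]
eef_rot: [3.141, -0.003, 1.496]
contact_force: [-0.5, 0.3, 0.6]
finger_gap: 85.6
t: 5.65
tcp_pos: [533.8, 175.5, 232.5]
eef_rot: [-3.141, 0.0, 1.487]
contact_force: [0.6, -1.0, 1.2]
finger_gap: 42.7
[535.16502123 175.61608194 234.32750936] 0.034003857741709616
(308, 164, 18, 28) 386.5 predicted top/bottom of post: [317.47113478 185.57490396] [317.25627294 173.49071922]
[535.16502123 175.61608194 234.32750936] [ 3.13842076e+00 -8.67975166e-04  1.48666692e+00] post centre if top blob centre [533.90478294 176.70070229 112.        ]
```

View pics/w3.png

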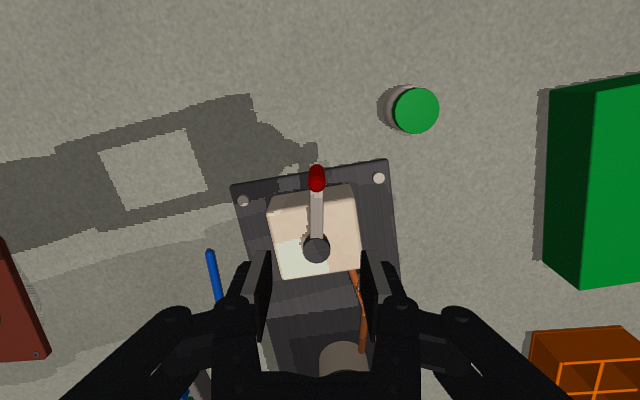

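The post is at (317,178) in the image, within a few pixels of the prediction and on the tool axis, and the jar is clear of the fingers. I'm lowering and caging the post loosely without gripping it.

```bash
python3 -m crank '[[0,0,0,0,0,0.033,0],[0,0,0,0,0,0.033,0],[0,0,0,0,0,0.033,0],[0,0,0,0,0,0.033,0],[0,0,0,0,0,0,0],[0,0,0,0,0,0,0.25],[0,0,0,0,0,0,0.4],[0,0,0,0,0,0,0.48],[0,0,0,0,0,0,0.48],[0,0,0,0,0,0,0.48]]'
cat > track.py <<'E'
# ram drop from side camera: features on platform/rack tracked vs reference, fitted to vertical motion
import sys; from h import *
C=cam("side"); im=vision.snapshot("side"); g=cv2.cvtColor(im,cv2.COLOR_RGB2GRAY)
if len(sys.argv)>1: cv2.imwrite(f"pics/{sys.argv[1]}.png",im[:,:,::-1])
ref=cv2.cvtColor(cv2.imread("pics/side0.png"),cv2.COLOR_BGR2GRAY)
x0,y0,x1,y1=316,192,364,220  # rack in the reference
top=np.array([550,-130,225.]); T=ref[y0:y1,x0:x1]; best=[]
p0=proj(C,top); W=g[y0-6:y1+34,x0-12:x1+12]; r=cv2.matchTemplate(W,T,cv2.TM_CCOEFF_NORMED); _,v,_,(mx,my)=cv2.minMaxLoc(r)
sub=lambda a,b,c:(a-c)/(2*(a-2*b+c)) if a-2*b+c else 0
dy=my-6+(sub(r[my-1,mx],r[my,mx],r[my+1,mx]) if 0<my<r.shape[0]-1 else 0)
zs=np.linspace(-5,100,211); dys=np.array([proj(C,top-[0,0,z])[1]-p0[1] for z in zs])
s=read_state(); print("t",round(s["t"],2),"dy",round(dy,2),"ram",round(float(np.interp(dy,dys,zs)),1),"score",round(v,2),"dx",mx-12)
d=s["tcp_pos"][:2]-[527.7,90.0]; print("tcp",s["tcp_pos"].round(1),"yaw",s["eef_rot"][2].round(3),"angle",round(float(np.arctan2(d[1],d[0])-1.486),3),"r",np.hypot(*d).round(1),"F",s["contact_force"].round(1),"gap",round(s["finger_gap"],1))
E
python3 track.py
```

```text
t: 6.7
tcp_pos: [535.1, 175.2, 100.6]
eef_rot: [3.14, -0.0, 1.486]
contact_force: [-0.0, -0.8, -0.1]
finger_gap: 22.2
t 6.75 dy -0.03 ram -0.1 score 1.0 dx 0
tcp [534.8 175.1 100.3] yaw 1.486 angle 0.001 r 85.4 F [-0.   0.1 -0.9] gap 22.3
```

```bash
python3 -m crank '[[0,0,-0.05,-0.0001,-0.00425,0,0.48],[0,0,-0.05,-0.0001,-0.00425,0,0.48],[0,0,-0.05,-0.0001,-0.00425,0,0.48],[0,0,-0.05,-0.0001,-0.00425,0,0.48],[0,0,0,0,0,0,0.48]]'; python3 track.py
```

```text
t: 7.25
tcp_pos: [517.8, 174.9, 100.3]
eef_rot: [3.14, -0.0, 1.686]
contact_force: [0.5, 0.6, 3.5]
finger_gap: 22.4
t 7.3 dy -0.03 ram -0.1 score 1.0 dx 0
tcp [517.8 174.9 100.3] yaw 1.685 angle 0.201 r 85.5 F [-1.5 -0.   4.5] gap 22.3
```

```bash
python3 -m crank '[[0,0,-0.05,-0.0001,-0.00425,0,0.48]]'; python3 -m crank '[[0,0,-0.05,-0.0001,-0.00425,0,0.48]]';python3 track.py; python3 snap.py w4; python3 -c "
import cv2
cv2.imwrite('pics/w4c.png',cv2.resize(cv2.imread('pics/w4.png')[100:390,180:460],None,fx=2,fy=2))"
```

```text
t: 7.4
tcp_pos: [514.4, 174.3, 100.3]
eef_rot: [3.14, 0.0, 1.735]
contact_force: [2.2, 0.4, 2.1]
finger_gap: 22.1
t: 7.5
tcp_pos: [509.7, 173.5, 100.0]
eef_rot: [3.141, 0.0, 1.786]
contact_force: [-0.3, -0.4, -0.5]
finger_gap: 22.3
t 7.55 dy -0.03 ram -0.1 score 1.0 dx 0
tcp [508.6 173.4  99.5] yaw 1.789 angle 0.31 r 85.5 F [-0.6  0.2 -0.6] gap 22.3
[508.67134685 173.39028379  99.37061194] 0.04734230423220796
```

View pics/w4c.png

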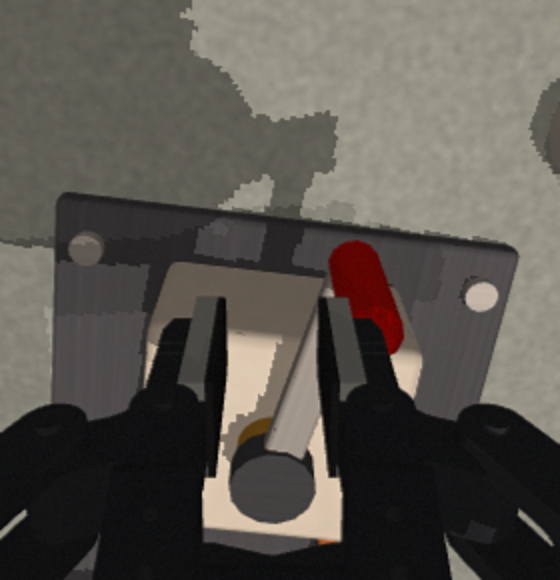

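The lever is not in the cage. The post top is at about (375,268) in the full image, outside the right finger. I'll measure it before mending this.

Run:
```python
from h import *
a=np.load("pics/w4.npy"); c=(a[:3],a[3:12].reshape(3,3),*a[12:]); im=cv2.imread("pics/w4.png")[:,:,::-1].copy()
def pj(*P): return proj(c,P).round(0)
print("tcp",pj(508.7,173.4,99.4),"post shut top/bot",pj(534.9,174.7,130),pj(534.9,174.7,90))
for z in (100,105,112): print("tips L/R px->",z,[onz(c,p,z).round(1).tolist() for p in((285,250),(343,250))])
print("post bottom, top end:",onz(c,(355.5,232),90).round(1),onz(c,(374,262),130).round(1))
S=vision.snapshot("side"); n="side"
r=mask(S,(0,110,50),(8,255,255),(310,135,345,170))|mask(S,(172,110,50),(180,255,255),(310,135,345,170)); ys,xs=np.nonzero(r); print("side post",len(xs),xs.min(),xs.max(),ys.min(),ys.max(),xs.mean(),ys.mean())
cv2.imwrite("pics/s4.png",cv2.resize(S[100:240,260:400],None,fx=4,fy=4)[:,:,::-1])
```

```text
tcp [316. 238.] post shut top/bot [369. 274.] [359. 237.]
tips L/R px-> 100 [[492.6, 162.0, 100.0], [525.5, 169.4, 100.0]]
tips L/R px-> 105 [[492.5, 164.8, 105.0], [524.5, 171.9, 105.0]]
tips L/R px-> 112 [[492.4, 168.6, 112.0], [523.0, 175.5, 112.0]]
post bottom, top end: [532.  177.8  90. ] [535.6 181.5 130. ]
side post 40 326 329 145 155 327.45 150.475
```

View pics/s4.png

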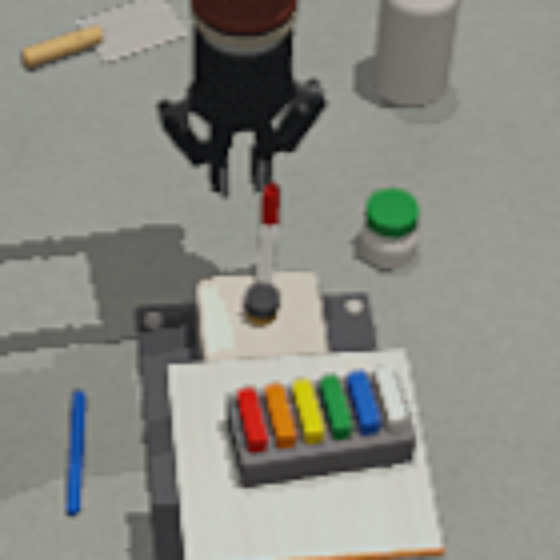

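Run:
```python
from h import *
c=cam("side"); s=vision.snapshot("scene"); k=cam("scene"); tp=read_state()["tcp_pos"]; print("tcp",tp,"side",proj(c,tp),"scene",proj(k,tp))
for p in((326.2,146.5),(315.2,147.5)):
    o,d=ray(c,p)
    for y in (163,173,184): print(p,(o+d*(y-o[1])/d[1]).round(1))
S=vision.snapshot("side")
a=cv2.resize(S[110:175,290:350],None,fx=8,fy=8,interpolation=0); b=cv2.resize(s[145:210,305:365],None,fx=6,fy=8,interpolation=0)
cv2.imwrite("pics/s5.png",np.hstack([a[:,:430],b])[:,:,::-1])
```

```text
tcp [509.01300348 173.4201306   99.36735637] side [319.5536592  152.32923432] scene [339.93350206 186.85037439]
(326.2, 146.5) [529.7 163.  138.6]
(326.2, 146.5) [530.1 173.  127.9]
(326.2, 146.5) [530.6 184.  116.2]
(315.2, 147.5) [494.4 163.  133.5]
(315.2, 147.5) [494.5 173.  122.8]
(315.2, 147.5) [494.6 184.  111.1]
```

View pics/s5.png

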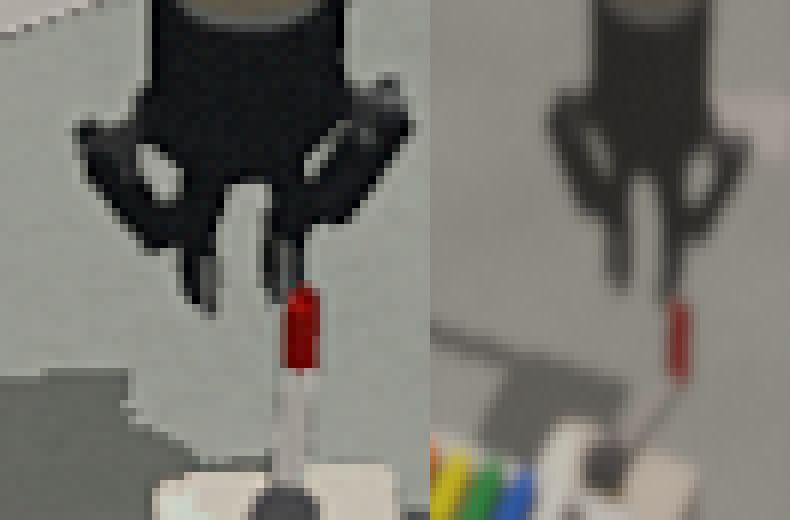

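In both views the real fingertips end just above the post top, at z of about 123–130, so they stand about 25 mm above the reported TCP and passed over the post. I'll lift, go back over the post, and lower about 27 mm deeper with force checks.

```bash
python3 -m crank '[[0,0,0,0,0,-0.035,0.3],[0,0,0.05,-0.0001,0.00425,0,0.1],[0,0,0.05,-0.0001,0.00425,0,0],[0,0,0.05,-0.0001,0.00425,0,0],[0,0,0.05,-0.0001,0.00425,0,0],[0,0,0.05,-0.0001,0.00425,0,0],[0,0,0.05,-0.0001,0.00425,0,0],[0,0,0,0,0,0,0]]'
python3 -m crank '[[0,0,0,0,0,0.035,0],[0,0,0,0,0,0.01,0],[0,0,0,0,0,0.005,0],[0,0,0,0,0,0,0]]'
python3 -m crank '[[0,0,0,0,0,0.006,0],[0,0,0,0,0,0.006,0],[0,0,0,0,0,0,0]]'
```

```text
t: 8.55
tcp_pos: [534.9, 175.1, 134.4]
eef_rot: [-3.141, 0.0, 1.484]
contact_force: [-0.7, -0.4, 0.2]
finger_gap: 42.7
t: 8.95
tcp_pos: [533.9, 175.0, 84.1]
eef_rot: [-3.14, 0.0, 1.486]
contact_force: [0.2, -0.6, -0.6]
finger_gap: 42.5
t: 9.25
tcp_pos: [534.1, 175.1, 72.1]
eef_rot: [-3.141, 0.0, 1.486]
contact_force: [-0.4, -0.1, -0.9]
finger_gap: 42.9
```

Now close to the loose cage, check the depth, and start pushing.

```bash
python3 -m crank '[[0,0,0,0,0,0,0.25],[0,0,0,0,0,0,0.4],[0,0,0,0,0,0,0.48],[0,0,0,0,0,0,0.48],[0,0,-0.03,0,-0.0026,0,0.48],[0,0,-0.03,0,-0.0026,0,0.48],[0,0,-0.03,0,-0.0026,0,0.48],[0,0,0,0,0,0,0.48]]'; python3 track.py
python3 - <<'E'
from h import *
S=vision.snapshot("side"); s=vision.snapshot("scene")
a=cv2.resize(S[110:175,290:350],None,fx=8,fy=8,interpolation=0); b=cv2.resize(s[145:210,305:365],None,fx=6,fy=8,interpolation=0)
cv2.imwrite("pics/s6.png",np.hstack([a[:,:430],b])[:,:,::-1])
E
```

```text
t: 10.05
tcp_pos: [527.5, 175.4, 72.8]
eef_rot: [3.139, 0.0, 1.578]
contact_force: [4.6, -1.1, -2.8]
finger_gap: 22.3
t 10.1 dy -0.03 ram -0.1 score 1.0 dx 0
tcp [527.5 175.4  72.8] yaw 1.577 angle 0.087 r 85.4 F [ 6.4 -1.2 -3.2] gap 22.0
```

View pics/s6.png

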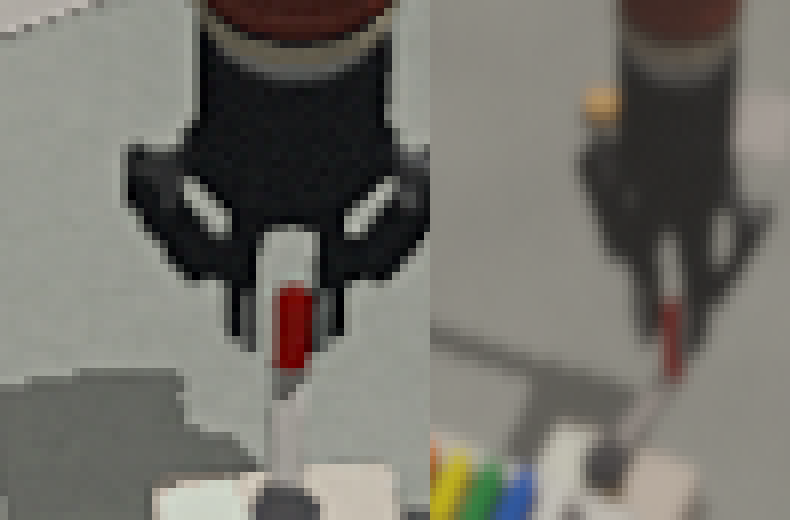

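The post is now inside the cage (both views), with a 6 N push and no sinking. I'm opening on to just short of the crack range, then in small steps.

```bash
python3 -m crank '[[0,0,-0.05,-0.0001,-0.00425,0,0.48],[0,0,-0.05,-0.0001,-0.00425,0,0.48],[0,0,-0.05,-0.0001,-0.00425,0,0.48],[0,0,0,0,0,0,0.48]]'; python3 track.py
python3 -m crank '[[0,0,-0.05,-0.0001,-0.00425,0,0.48],[0,0,0,0,0,0,0.48],[0,0,0,0,0,0,0.48]]'; python3 track.py|head -1
python3 -m crank '[[0,0,-0.05,-0.0001,-0.00425,0,0.48],[0,0,0,0,0,0,0.48],[0,0,0,0,0,0,0.48]]'; python3 track.py
```

```text
t: 10.6
tcp_pos: [514.5, 174.6, 72.9]
eef_rot: [3.14, 0.0, 1.727]
contact_force: [3.7, -1.2, -2.3]
finger_gap: 22.3
t 10.65 dy -0.02 ram -0.1 score 1.0 dx 0
tcp [514.5 174.6  72.9] yaw 1.725 angle 0.24 r 85.6 F [ 4.1  0.4 -2. ] gap 22.0
t: 10.95
tcp_pos: [510.4, 173.9, 73.0]
eef_rot: [3.141, -0.0, 1.775]
contact_force: [5.0, -0.2, -1.0]
finger_gap: 22.5
t 11.0 dy -0.02 ram -0.1 score 1.0 dx 0
t: 11.3
tcp_pos: [506.2, 173.0, 73.0]
eef_rot: [3.141, -0.0, 1.825]
contact_force: [3.8, 0.9, 0.4]
finger_gap: 22.2
t 11.35 dy -0.02 ram -0.1 score 1.0 dx 0
tcp [506.1 173.   73. ] yaw 1.825 angle 0.339 r 85.7 F [5.1 0.2 0.5] gap 22.1
```

```bash
python3 -m crank '[[0,0,-0.05,-0.0001,-0.00425,0,0.48],[0,0,0,0,0,0,0.48],[0,0,0,0,0,0,0.48]]'|sed -n 1p; python3 track.py|head -1
python3 -m crank '[[0,0,-0.05,-0.0001,-0.00425,0,0.48],[0,0,0,0,0,0,0.48],[0,0,0,0,0,0,0.48]]'|sed -n 1p; python3 track.py|head -1
python3 -m crank '[[0,0,-0.05,-0.0001,-0.00425,0,0.48],[0,0,0,0,0,0,0.48],[0,0,0,0,0,0,0.48]]'|sed -n 1p; python3 track.py
```

```text
t: 11.65
t 11.7 dy -0.02 ram -0.1 score 1.0 dx 0
t: 12.0
t 12.05 dy -0.01 ram -0.1 score 1.0 dx 0
t: 12.35
t 12.4 dy -0.01 ram -0.1 score 1.0 dx 0
tcp [493.9 168.9  72.9] yaw 1.975 angle 0.49 r 85.9 F [3.7 1.  2.9] gap 22.1
```

```bash
python3 -m crank '[[0,0,-0.05,-0.0003,-0.00425,0,0.48],[0,0,0,0,0,0,0.48],[0,0,0,0,0,0,0.48]]'|sed -n 1p; python3 track.py|head -1
python3 -m crank '[[0,0,-0.05,-0.0003,-0.00425,0,0.48],[0,0,0,0,0,0,0.48],[0,0,0,0,0,0,0.48]]'|sed -n 1p; python3 track.py|head -1
python3 -m crank '[[0,0,-0.05,-0.0002,-0.00425,0,0.48],[0,0,0,0,0,0,0.48],[0,0,0,0,0,0,0.48]]'|sed -n 1p; python3 track.py
```

```text
t: 12.7
t 12.75 dy -0.01 ram -0.0 score 1.0 dx 0
t: 13.05
t 13.1 dy -0.01 ram -0.0 score 1.0 dx 0
t: 13.4
t 13.45 dy -0.01 ram -0.0 score 1.0 dx 0
tcp [482.4 163.   72.7] yaw 2.126 angle 0.641 r 85.9 F [2.7 3.1 3. ] gap 22.3
```

```bash
cat > post.py <<'E'
from h import *
S=vision.snapshot("side"); b=(280,135,345,185)
r=mask(S,(0,110,50),(8,255,255),b)|mask(S,(172,110,50),(180,255,255),b); c=big(r)[:,0]; p=onz(cam("side"),c.mean(0),108); d=p[:2]-[527.7,90]
print("post",p.round(0),"valve",round(float(np.arctan2(d[1],d[0])-1.486),3),"r",np.hypot(*d).round(0),"n",len(c))
E
python3 post.py
python3 -m crank '[[0,0,-0.05,-0.0003,-0.00425,0,0.48],[0,0,0,0,0,0,0.48],[0,0,0,0,0,0,0.48]]'|sed -n 1p; python3 track.py|head -1
python3 -m crank '[[0,0,-0.05,-0.0003,-0.00425,0,0.48],[0,0,0,0,0,0,0.48],[0,0,0,0,0,0,0.48]]'|sed -n 1p; python3 track.py|head -1
python3 -m crank '[[0,0,-0.05,-0.0002,-0.00425,0,0.48],[0,0,0,0,0,0,0.48],[0,0,0,0,0,0,0.48]]'|sed -n 1p; python3 track.py
```

```text
post [485. 163. 108.] valve 0.612 r 85.0 n 25
t: 13.8
t 13.85 dy -0.0 ram -0.0 score 1.0 dx 0
t: 14.15
t 14.2 dy 0.07 ram 0.3 score 0.99 dx 0
t: 14.5
t 14.55 dy 0.27 ram 1.2 score 0.97 dx 0
tcp [472.  155.3  72.6] yaw 2.276 angle 0.791 r 85.8 F [3.2 4.9 3.3] gap 22.3
```

The valve has cracked at a valve angle of about 0.68. I'll hold and measure the sink rate.

```bash
python3 -m crank '[[0,0,0,0,0,0,0.48],[0,0,0,0,0,0,0.48],[0,0,0,0,0,0,0.48],[0,0,0,0,0,0,0.48],[0,0,0,0,0,0,0.48]]'|sed -n 1p; python3 track.py|head -1
python3 -m crank '[[0,0,0,0,0,0,0.48],[0,0,0,0,0,0,0.48],[0,0,0,0,0,0,0.48],[0,0,0,0,0,0,0.48],[0,0,0,0,0,0,0.48],[0,0,0,0,0,0,0.48],[0,0,0,0,0,0,0.48],[0,0,0,0,0,0,0.48]]'|sed -n 1p; python3 track.py; python3 post.py
```

```text
t: 15.05
t 15.1 dy 0.71 ram 3.2 score 0.97 dx 0
t: 15.9
t 15.95 dy 1.11 ram 5.1 score 0.98 dx 0
tcp [472.  155.3  72.6] yaw 2.276 angle 0.79 r 85.8 F [2.3 4.5 3.6] gap 22.3
post [475. 156. 108.] valve 0.758 r 85.0 n 25
```

```bash
for i in 1 2 3 4; do python3 -m crank '[[0,0,0,0,0,0,0.48],[0,0,0,0,0,0,0.48],[0,0,0,0,0,0,0.48],[0,0,0,0,0,0,0.48],[0,0,0,0,0,0,0.48],[0,0,0,0,0,0,0.48],[0,0,0,0,0,0,0.48],[0,0,0,0,0,0,0.48],[0,0,0,0,0,0,0.48],[0,0,0,0,0,0,0.48]]'>/dev/null; python3 track.py|head -1; done
```

```text
t 17.05 dy 1.85 ram 8.4 score 0.98 dx 0
t 18.1 dy 2.39 ram 10.9 score 0.95 dx 0
t 19.15 dy 3.03 ram 13.9 score 0.97 dx 0
t 20.2 dy 3.69 ram 16.9 score 0.94 dx 0
```

```bash
python3 -m crank '[[0,0,-0.03,-0.0001,-0.0026,0,0.48]]'>/dev/null; for i in 1 2 3; do python3 -m crank '[[0,0,0,0,0,0,0.48],[0,0,0,0,0,0,0.48],[0,0,0,0,0,0,0.48],[0,0,0,0,0,0,0.48],[0,0,0,0,0,0,0.48],[0,0,0,0,0,0,0.48],[0,0,0,0,0,0,0.48],[0,0,0,0,0,0,0.48],[0,0,0,0,0,0,0.48],[0,0,0,0,0,0,0.48]]'>/dev/null; python3 track.py s_$i|head -1; done
cat > edge.py <<'E'
# platform height from its orange front edge's bottom/top row vs its known front line (side view)
import sys; from h import *
C=cam("side"); im=cv2.imread(sys.argv[1])[:,:,::-1].copy() if len(sys.argv)>1 else vision.snapshot("side"); t=read_state()["t"]
m=mask(im,(8,120,60),(22,255,255),(300,225,375,275)); ys,xs=np.nonzero(m)
k=(xs>312)&(xs<362); f=np.polyfit(xs[k],ys[k],1); y=np.polyval(f,336)
base=np.array([555.0,-222.7])   # a point of the front edge line, from the wrist views at z=200
u=np.array([np.cos(.09),np.sin(.09)])
def row(z):  # row at column 336 of the front line, mid-thickness z-6
    a,b=proj(C,[*(base-80*u),z-6]),proj(C,[*(base+80*u),z-6]); return a[1]+(336-a[0])/(b[0]-a[0])*(b[1]-a[1])
zs=np.linspace(110,215,211); print("t",round(t,2),"edge row",round(y,2),"n",k.sum(),"platform z",round(float(np.interp(y,[row(z) for z in zs][::-1],zs[::-1])),1))
E
python3 edge.py pics/side0.png; for i in 1 2 3; do python3 edge.py pics/s_$i.png;done
```

```text
t 21.35 dy 5.02 ram 23.1 score 0.95 dx 0
t 22.4 dy 6.18 ram 28.5 score 0.94 dx -1
t 23.45 dy 7.5 ram 34.8 score 0.92 dx -1
t 23.45 edge row 239.92 n 70 platform z 201.0
t 23.45 edge row 244.68 n 59 platform z 177.2
t 23.45 edge row 245.88 n 62 platform z 171.1
t 23.45 edge row 247.03 n 67 platform z 165.2
```

```bash
for i in 1 2; do python3 -m crank '[[0,0,0,0,0,0,0.48],[0,0,0,0,0,0,0.48],[0,0,0,0,0,0,0.48],[0,0,0,0,0,0,0.48],[0,0,0,0,0,0,0.48],[0,0,0,0,0,0,0.48],[0,0,0,0,0,0,0.48],[0,0,0,0,0,0,0.48],[0,0,0,0,0,0,0.48],[0,0,0,0,0,0,0.48],[0,0,0,0,0,0,0.48],[0,0,0,0,0,0,0.48]]'>/dev/null; python3 track.py s_4$i|head -1;python3 edge.py pics/s_4$i.png; done
```

```text
t 24.7 dy 9.0 ram 41.9 score 0.95 dx -1
t 24.7 edge row 248.49 n 64 platform z 157.6
t 25.95 dy 10.53 ram 49.2 score 0.92 dx -1
t 25.95 edge row 249.91 n 61 platform z 150.2
```

```bash
python3 -m crank '[[0,0,0,0,0,0,0.48],[0,0,0,0,0,0,0.48],[0,0,0,0,0,0,0.48],[0,0,0,0,0,0,0.48],[0,0,0,0,0,0,0.48],[0,0,0,0,0,0,0.48],[0,0,0,0,0,0,0.48],[0,0,0,0,0,0,0.48],[0,0,0,0,0,0,0.48],[0,0,0,0,0,0,0.48]]'>/dev/null
python3 -m crank '[[0,0,0.05,0,0.00425,0,0.48],[0,0,0.05,0,0.00425,0,0.48],[0,0,0.05,-0.0001,0.00425,0,0.48],[0,0,0.05,-0.0001,0.00425,0,0.48],[0,0,0.05,-0.0001,0.00425,0,0.48],[0,0,0,0,0,0,0.48]]'
python3 track.py s_5;python3 edge.py pics/s_5.png; python3 post.py; python3 -m crank '[[0,0,0,0,0,0,0.48],[0,0,0,0,0,0,0.48],[0,0,0,0,0,0,0.48],[0,0,0,0,0,0,0.48]]'; python3 track.py s_6;python3 edge.py pics/s_6.png
python3 - <<'E'
from h import *
C=cam("side")
# shelf front edge / corners in side view: mask extents vs predicted for z
im=cv2.imread("pics/s_6.png")[:,:,::-1].copy()
for z in(130,134,137,140): print(z,[proj(C,[x,y,z]).round(1).tolist() for x,y in((481.7,-346),(649.5,-330.6),(640,-231),(472,-246))])
print(quad(mask(im,(100,90,40),(130,255,255),(295,245,385,305))).tolist())
cv2.imwrite("pics/s6c.png",cv2.resize(im[180:310,290:390],None,fx=5,fy=4.5)[:,:,::-1])
E
```

```text
t: 27.55
tcp_pos: [483.5, 163.7, 70.9]
eef_rot: [-3.131, -0.002, 2.055]
contact_force: [-6.7, -4.2, 5.6]
finger_gap: 21.9
t 27.6 dy 12.16 ram 57.1 score 0.93 dx -1
tcp [483.5 163.7  70.8] yaw 2.056 angle 0.625 r 85.9 F [-6.  -3.4  6.6] gap 22.2
t 27.6 edge row 251.42 n 65 platform z 142.2
post [482. 160. 108.] valve 0.66 r 83.0 n 24
t: 28.05
tcp_pos: [483.5, 163.7, 70.9]
eef_rot: [-3.132, -0.002, 2.056]
contact_force: [-6.1, -3.4, 5.4]
finger_gap: 22.2
t 28.1 dy 12.17 ram 57.2 score 0.93 dx -1
tcp [483.5 163.7  70.8] yaw 2.056 angle 0.625 r 85.9 F [-6.3 -2.8  5.7] gap 22.0
t 28.1 edge row 251.43 n 65 platform z 142.1
130 [[310.0, 294.3], [375.1, 288.9], [368.7, 255.2], [306.7, 259.9]]
134 [[310.0, 293.6], [375.2, 288.2], [368.9, 254.5], [306.7, 259.2]]
137 [[310.0, 293.1], [375.3, 287.7], [369.0, 253.9], [306.7, 258.6]]
140 [[310.0, 292.6], [375.5, 287.2], [369.1, 253.4], [306.7, 258.0]]
[[369, 256], [374, 289], [310, 295], [307, 260]]
```

View pics/s6c.png

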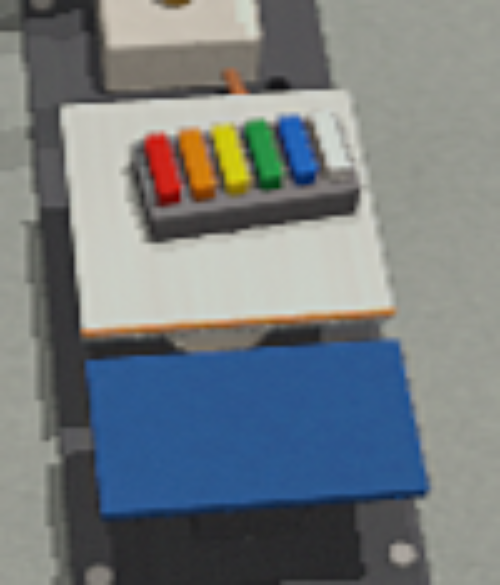

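Sinking has stopped with the platform at about 141.5 mm, roughly 5 mm above the shelf. I'll crack it again gently for about 3 mm, then close.

```bash
python3 -m crank '[[0,0,-0.055,0,-0.0047,0,0.48],[0,0,-0.055,0,-0.0047,0,0.48],[0,0,-0.055,0,-0.0047,0,0.48],[0,0,0,0,0,0,0.48],[0,0,0,0,0,0,0.48],[0,0,0,0,0,0,0.48],[0,0,0,0,0,0,0.48],[0,0,0,0,0,0,0.48]]'; python3 track.py s_7;python3 edge.py pics/s_7.png
```

```text
t: 28.9
tcp_pos: [475.0, 157.6, 72.3]
eef_rot: [-3.14, -0.001, 2.221]
contact_force: [0.0, 0.2, -1.2]
finger_gap: 22.2
t 28.95 dy 12.34 ram 58.0 score 0.91 dx -1
tcp [475.2 157.7  72.4] yaw 2.221 angle 0.744 r 85.6 F [ 0.6 -0.4 -0.8] gap 22.1
t 28.95 edge row 251.61 n 64 platform z 141.2
```

```bash
python3 -m crank '[[0,0,-0.04,0,-0.0034,0,0.48],[0,0,0,0,0,0,0.48],[0,0,0,0,0,0,0.48],[0,0,0,0,0,0,0.48],[0,0,0,0,0,0,0.48]]'; python3 track.py s_8;python3 edge.py pics/s_8.png
```

```text
t: 29.45
tcp_pos: [473.7, 156.1, 72.8]
eef_rot: [3.14, 0.0, 2.26]
contact_force: [3.1, 3.5, -3.3]
finger_gap: 22.1
t 29.5 dy 12.55 ram 59.0 score 0.9 dx -1
tcp [473.6 156.1  72.8] yaw 2.26 angle 0.77 r 85.4 F [ 4.   3.  -2.8] gap 22.4
t 29.5 edge row 251.73 n 67 platform z 140.5
```

```bash
python3 -m crank '[[0,0,0,0,0,0,0.48],[0,0,0,0,0,0,0.48],[0,0,0,0,0,0,0.48],[0,0,0,0,0,0,0.48],[0,0,0,0,0,0,0.48],[0,0,0.06,-0.0001,0.0051,0,0.48],[0,0,0.06,-0.0001,0.0051,0,0.48],[0,0,0.06,-0.0002,0.0051,0,0.48],[0,0,0.06,-0.0001,0.0051,0,0.48],[0,0,0.06,-0.0002,0.0051,0,0.48],[0,0,0,0,0,0,0.48]]'; python3 track.py s_9;python3 edge.py pics/s_9.png
```

```text
t: 30.6
tcp_pos: [492.3, 167.8, 72.2]
eef_rot: [-3.135, -0.0, 1.959]
contact_force: [-6.1, -4.1, 5.9]
finger_gap: 22.2
t 30.65 dy 12.54 ram 59.0 score 0.9 dx -1
tcp [492.3 167.8  72.2] yaw 1.96 angle 0.512 r 85.5 F [-6.7 -3.1  5.6] gap 22.1
t 30.65 edge row 251.76 n 64 platform z 140.4
```

Run:
```python
from h import *
C=cam("side")
def edgefit(im,cols,r0,r1,chan,sgn):
    g=chan(im.astype(float)); pts=[]
    for x in cols:
        d=sgn*np.diff(g[r0:r1,x]); i=int(np.argmax(d))
        if 0<i<len(d)-1:
            a,b,c=d[i-1:i+2]; s=(a-c)/(2*(a-2*b+c)) if a-2*b+c else 0
            pts.append((x,r0+i+.5+s))
    p=np.array(pts,np.float32); k=cv2.fitLine(p,cv2.DIST_HUBER,0,.01,.01).ravel(); return k[3]+(338-k[2])*k[1]/k[0]
u=np.array([np.cos(.09),np.sin(.09)]); v=np.array([-np.sin(.09),np.cos(.09)])
def zof(row,base,zs=np.linspace(90,220,261)):
    def r(z):
        a,b=proj(C,[*(base-80*u),z]),proj(C,[*(base+80*u),z]); return a[1]+(338-a[0])/(b[0]-a[0])*(b[1]-a[1])
    R=np.array([r(z) for z in zs]); return np.interp(row,R[::-1],zs[::-1])
blue=lambda g:g[:,:,2]-g[:,:,0]; br=lambda g:g[:,:,0]+g[:,:,1]+g[:,:,2]; wb=lambda g:g[:,:,2]
ax=np.array([527.7,90.]); 
for n in("side0","s_6","s_9"):
    im=cv2.imread(f"pics/{n}.png")[:,:,::-1]
    rb=edgefit(im,range(314,362),252,266,blue,1)
    rf=edgefit(im,range(316,368),286,300,br,-1)
    pt=edgefit(im,range(312,360),236,256,wb,-1)
    print(n,"shelf back",rb.round(2),"z",zof(rb,ax+v*-332).round(1),"shelf front(top/bottom?)",rf.round(2),zof(rf,ax+v*-432).round(1),"plat front top",pt.round(2),zof(pt,ax+v*-315).round(1))
```

```text
side0 shelf back 257.14 z 136.3 shelf front(top/bottom?) 291.42 137.7 plat front top 238.96 200.9
s_6 shelf back 257.14 z 136.3 shelf front(top/bottom?) 291.43 137.6 plat front top 250.46 142.4
s_9 shelf back 257.04 z 136.9 shelf front(top/bottom?) 291.4 137.8 plat front top 250.77 140.7
```

Measured in the same frames, the shelf is at about 136.5–137 and the platform at about 140, after allowing for the 0.9 mm offset at the known 200 mm. I'll lower about 3 mm more.

```bash
python3 -m crank '[[0,0,-0.06,0.0001,-0.0051,0,0.48],[0,0,-0.06,0.0001,-0.0051,0,0.48],[0,0,-0.06,0,-0.0051,0,0.48],[0,0,-0.06,0,-0.0051,0,0.48],[0,0,-0.06,0,-0.0051,0,0.48],[0,0,-0.025,0,-0.0021,0,0.48],[0,0,0,0,0,0,0.48],[0,0,0,0,0,0,0.48],[0,0,0,0,0,0,0.48]]'; python3 track.py s_10;python3 edge.py pics/s_10.png
```

```text
t: 31.55
tcp_pos: [471.8, 155.3, 73.0]
eef_rot: [3.14, 0.001, 2.285]
contact_force: [5.9, 1.6, -2.0]
finger_gap: 22.3
t 31.6 dy 12.91 ram 60.8 score 0.92 dx -1
tcp [471.8 155.3  73. ] yaw 2.285 angle 0.792 r 86.0 F [ 4.5  0.2 -2.1] gap 22.6
t 31.6 edge row 252.12 n 65 platform z 138.4
```

```bash
python3 -m crank '[[0,0,0.07,-0.0003,0.006,0,0.48],[0,0,0.07,-0.0002,0.006,0,0.48],[0,0,0.06,-0.0002,0.0051,0,0.48],[0,0,0.06,-0.0001,0.0051,0,0.48],[0,0,0.06,-0.0002,0.0051,0,0.48],[0,0,0.06,-0.0001,0.0051,0,0.48],[0,0,0.06,-0.0001,0.0051,0,0.48],[0,0,0.06,-0.0001,0.0051,0,0.48],[0,0,0.06,-0.0001,0.0051,0,0.48],[0,0,0.06,-0.0001,0.0051,0,0.48],[0,0,0.06,-0.0001,0.0051,0,0.48],[0,0,0,0,0,0,0.48]]'; python3 track.py s_11;python3 edge.py pics/s_11.png; python3 post.py
```

```text
t: 32.8
tcp_pos: [520.8, 175.8, 72.1]
eef_rot: [-3.134, 0.001, 1.604]
contact_force: [-8.1, -1.4, 5.9]
finger_gap: 22.6
t 32.85 dy 13.08 ram 61.6 score 0.92 dx -1
tcp [520.8 175.8  72.1] yaw 1.605 angle 0.166 r 86.1 F [-7.8 -1.3  5.9] gap 22.3
t 32.85 edge row 251.87 n 66 platform z 139.8
post [517. 174. 108.] valve 0.217 r 84.0 n 22
```

```bash
python3 -m crank '[[0,0,0.05,-0.0003,0.0043,0,0.48],[0,0,0.05,-0.0002,0.0043,0,0.48],[0,0,0.03,-0.0001,0.0026,0,0.48],[0,0,0,0,0,0,0.48]]'; python3 post.py
python3 -m crank '[[0,0,0.02,-0.0001,0.0017,0,0.48],[0,0,0.02,-0.0001,0.0017,0,0.48],[0,0,0,0,0,0,0.48]]'; python3 post.py; python3 track.py
```

```text
t: 33.3
tcp_pos: [531.3, 175.8, 71.9]
eef_rot: [-3.133, 0.001, 1.475]
contact_force: [-9.1, 1.1, 7.2]
finger_gap: 22.6
post [528. 174. 108.] valve 0.087 r 84.0 n 24
t: 33.65
tcp_pos: [534.4, 175.6, 71.9]
eef_rot: [-3.133, 0.001, 1.435]
contact_force: [-9.8, 2.9, 6.3]
finger_gap: 22.4
post [531. 173. 108.] valve 0.051 r 83.0 n 23
t 33.75 dy 13.08 ram 61.6 score 0.92 dx -1
tcp [534.4 175.6  71.9] yaw 1.436 angle 0.006 r 85.9 F [-9.7  2.2  6.4] gap 22.3
```

```bash
python3 -m crank '[[0,0,0,0,0.002,0,0.48],[0,0,0,0,0.002,0,0.48],[0,0,0,0,0,0,0.48]]'
python3 -m crank '[[0,0,0,0,0.002,0,0.48],[0,0,0,0,0,0,0.48]]'; python3 post.py
```

```text
t: 34.05
tcp_pos: [537.1, 175.6, 71.9]
eef_rot: [-3.13, 0.001, 1.436]
contact_force: [-14.7, 4.2, 9.9]
finger_gap: 22.1
t: 34.25
tcp_pos: [537.1, 175.6, 71.7]
eef_rot: [-3.126, 0.001, 1.436]
contact_force: [-21.7, 4.4, 15.6]
finger_gap: 22.5
post [533. 173. 108.] valve 0.016 r 83.0 n 23
```

The valve is hard home: the TCP stopped moving while the force rose to 22 N. I'll back off, open, and lift.

```bash
python3 -m crank '[[0,0,0,0,-0.005,0,0.48],[0,0,0,0,0,0,0.2],[0,0,0,0,-0.003,0,0],[0,0,0,0,0,0,0]]'; python3 -m crank '[[0,0,0,0,0,0,0]]'
```

```text
t: 34.7
tcp_pos: [536.2, 175.2, 72.6]
eef_rot: [-3.141, 0.0, 1.436]
contact_force: [-0.2, -0.6, -0.1]
finger_gap: 42.5
t: 34.8
tcp_pos: [536.5, 175.2, 72.6]
eef_rot: [3.141, 0.0, 1.436]
contact_force: [0.5, -0.6, 0.1]
finger_gap: 42.9
```

```bash
python3 -m crank '[[0,0,0,0,0,-0.04,0],[0,0,0,0,0,-0.04,0],[0,0,0,0,0,-0.04,0],[0,0,0,0,0,-0.04,0],[0,0,0,0,0,-0.04,0],[0,0,0,0,0,-0.04,-0.5],[0,0,0,0,0,-0.038,-1],[0,0,0,0,0,0,-1]]'; python3 snap.py v0; python3 post.py; python3 edge.py
python3 -m crank '[[0,0,0,-0.0478,0.0087,0,-1],[0,0,0,-0.0478,0.0087,0,-1],[0,0,0,-0.0478,0.0087,0,-1],[0,0,0,-0.0478,0.0087,0,-1],[0,0,0,-0.0478,0.0087,0,-1],[0,0,0,-0.0478,0.0087,0,-1],[0,0,0,-0.0478,0.0087,0,-1],[0,0,0,-0.0478,0.0087,0,-1],[0,0,0,0,0,0,-1],[0,0,0,0,0,0,-1],[0,0,0,0,0,0,-1]]'; python3 snap.py v1
python3 -m crank '[[0,0,0,-0.0478,0.0087,0,-1],[0,0,0,-0.0478,0.0087,0,-1],[0,0,0,-0.024,0.0044,0,-1],[0,0,0,0,0,0,-1],[0,0,0,0,0,0,-1],[0,0,0,0,0,0,-1]]'; python3 snap.py v2
python3 -c "
import cv2,numpy as np
cv2.imwrite('pics/v12.png',np.vstack([cv2.imread('pics/v1.png')[:290],cv2.imread('pics/v2.png')[:290]]))"
```

```text
t: 35.6
tcp_pos: [538.9, 175.7, 358.0]
eef_rot: [3.131, -0.003, 1.435]
contact_force: [-0.6, 0.5, -0.5]
finger_gap: 83.6
[538.02832916 175.49137575 354.56390886] 0.08146288866788066
post [535. 173. 108.] valve 0.003 r 83.0 n 23
t 35.75 edge row 252.27 n 69 platform z 137.6
t: 36.85
tcp_pos: [553.4, -211.9, 349.2]
eef_rot: [-3.139, -0.001, 1.436]
contact_force: [0.4, 0.0, -0.1]
finger_gap: 85.4
[ 553.70825201 -211.53608241  349.75633812] 0.011373153061805296
t: 37.5
tcp_pos: [559.9, -332.4, 350.9]
eef_rot: [3.141, -0.0, 1.438]
contact_force: [0.8, 0.5, 0.7]
finger_gap: 85.1
[ 559.85741198 -332.41614248  351.05885571] 0.0028925764438179112
```

View pics/v12.png

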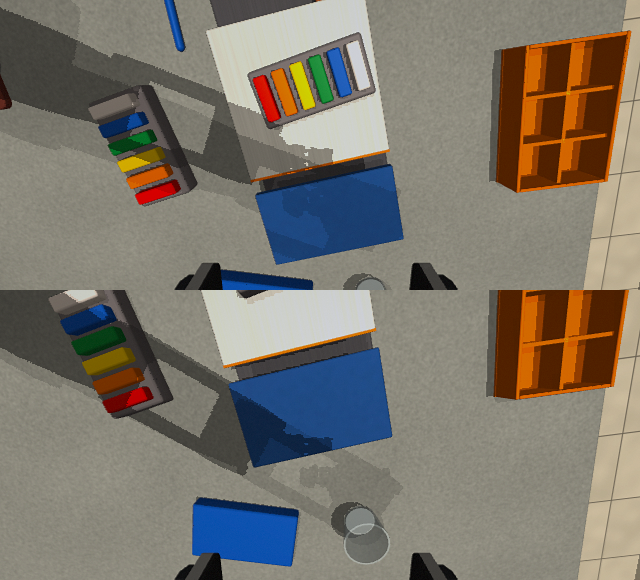

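Both tops appear at a similar scale, with the gap between them visible. Platform front edge is at (252,182)–(388,151) in v1 and (224,78)–(374,41) in v2. The rack is upright. I'll do the stereo check of both heights.

```bash
python3 - <<'E'
from h import *
from scipy.optimize import brentq
def load(n):
    a=np.load(f"pics/{n}.npy"); return (a[:3],a[3:12].reshape(3,3),*a[12:]),cv2.imread(f"pics/{n}.png")[:,:,::-1].copy()
def line(im,cols,guess,chan,sgn):   # strongest step within 7 rows of a guess line
    (x0,y0),(x1,y1)=guess; g=chan(im.astype(float)); p=[]
    for x in cols:
        yc=y0+(x-x0)/(x1-x0)*(y1-y0); r0=max(0,int(yc)-6); d=sgn*np.diff(g[r0:r0+13,x]); i=int(np.argmax(d))
        if 0<i<len(d)-1:
            a,b,c=d[i-1:i+2]; s=(a-c)/(2*(a-2*b+c)) if a-2*b+c else 0; p.append((x,r0+i+.5+s))
    return cv2.fitLine(np.array(p,np.float32),cv2.DIST_HUBER,0,.01,.01).ravel()
def ymid(c,L,z,X=557):   # world y at X of the line on plane z
    P=[onz(c,(L[2]+t*L[0],L[3]+t*L[1]),z) for t in(-60,60)]; return P[0][1]+(X-P[0][0])/(P[1][0]-P[0][0])*(P[1][1]-P[0][1])
B=lambda g:g[:,:,2]; bl=lambda g:g[:,:,2]-g[:,:,0]
def height(a,b,ga,gb,ch,s):
    (ca,ia),(cb,ib)=load(a),load(b); mk=lambda g:range(g[0][0]+8,g[1][0]-8)
    La,Lb=line(ia,mk(ga),ga,ch,s),line(ib,mk(gb),gb,ch,s)
    f=lambda z:ymid(ca,La,z)-ymid(cb,Lb,z); z=brentq(f,60,260); return round(z,1),round(float(ymid(ca,La,z)),1)
print("before: plat",height("w1","w2",((237,191),(400,163)),((202,38),(391,1)) if 0 else ((202,38.5),(360,7)),B,-1),"shelf front",height("w1","w2",((270,260),(398,240)),((247,153),(390,128)),bl,-1))
print("after: plat",height("v1","v2",((252,181),(388,150)),((224,77),(374,40)),B,-1),"shelf front",height("v1","v2",((276,264),(403,239)),((254,177),(391,146)),bl,-1),"shelf back",height("v1","v2",((257,194),(392,164)),((231,93),(379,58)),bl,1))
E
python3 post.py; python3 edge.py; python3 edge.py
```

```text
before: plat (199.0, -220.1) shelf front (137.2, -339.5)
after: plat (135.6, -220.3) shelf front (137.6, -339.4) shelf back (137.1, -239.6)
post [503. 155. 108.] valve 0.454 r 70.0 n 181
t 37.65 edge row 252.33 n 58 platform z 137.3
t 37.7 edge row 252.33 n 58 platform z 137.3
```

Same-method stereo gives the platform at 135.6 (it read 199.0 for a true 200, so about 136.5) and the shelf at 137.3. They are level within about 1–2 mm, the ram is steady, and the post was at 0.003 rad after release. The last post reading, 0.454, is the red arm entering the search box (181 px blob, r = 70), not the lever. Handing in.

```bash
python3 -c "
from rig import ticket,read_state
print(read_state()['contact_force']); print(ticket.finish_job())"
```

```text
[ 0.19452259 -0.21993839  0.33431853]
the job is handed in; nothing more can be done
None
```

I lowered the platform to the shelf with the valve alone, shut the valve on its stop, let go, and handed the job in at about 38 s. No verdict was reported.

**What I did**
- I moved the post with a loose finger cage instead of gripping it. The valve cracked at about 0.68 rad, and I kept the sink rate at about 3–6 mm/s.
- I stopped about 5 mm high and crept down in two short openings.
- I closed the valve onto its hard stop with about 27 N, backed off, opened the fingers and lifted clear.

**Last checks**
- **Level:** wrist stereo put the platform at 135.6 mm (about 136.5 after its 1 mm bias at the known 200 mm) and the shelf at about 137.3 mm. The side camera gave 137.3 mm for the platform and 136–138 mm for the shelf. The two are level within about 2 mm.
- **At rest:** two side-camera readings at the end were identical.
- **Valve:** it read about 0.003 rad just after I let go.
- **Rack and robot:** the rack stands upright on the platform, and the robot is touching nothing.

**What went wrong or disagreed**
- On the first attempt the fingers passed over the post, with about 5 N of contact. The fingertips sit about 25 mm above the reported TCP. I repeated it about 27 mm lower.
- Single side-camera edge readings scattered by about 1.5 mm.
- A final post reading of 0.454 rad was wrong: I took it to be the red arm in the search box and did not re-measure the valve.

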